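# Show a filter cartridge to the inspection camera

### The job

Slide the clear hood of the filter dock fully open to its stop, then lift the orange-capped cartridge out of its socket and hold it up to the inspection camera: upright, its dark sight window squarely facing the lens, centred on the lens and 12 cm in front of it. Finish while still holding it there, at rest in the gripper, with the hood left open. Do not touch the camera, and leave the blue-capped cartridge in its socket and the bottle and bowl where they are.

Things in the scene. Friction and masses are not known exactly. Their poses are not given: they have to be found in the camera images.
- dock: Fixed white filter dock on the table, a block 170 (x) x 300 (y) x 32 mm high; origin at the centre of its underside, z up. Two rectangular sockets, 28 x 34 mm and 20 mm deep (floor 12 mm above the table), lie in its top at x = -40 and x = +40 mm, both at y = -80 mm in its frame; the rest of the top is flat deck. A clear hood runs on it along its y axis. It stands on the robot's left, turned up to 0.35 rad either way.
- hood (a joint): Slide of the dock's clear hood along the dock's +y axis, m: 0 = closed over the sockets, 0.16 = fully open at its stop; it starts between 0 and 0.03. It needs about 3 N and stays where it is left. The hood is a tunnel 158 (x) x 110 (y) mm of clear plastic with a grey frame, open at both y ends so that it passes over the cartridges, its top 108 mm above the table; at joint value 0 its centre is at y = -80 mm in the dock's frame, at 0.16 at y = +80 mm.
- hood_handle (a point): Centre of the top edge of the hood's handle: an upright blue fin on the hood's top, 12 mm thick along the dock's y (the sliding direction), 60 mm long along the dock's x, standing 35 mm above the hood's top, its top edge 143 mm above the table. Axes as the dock's. Moves with the hood.
- orange_cart: The cartridge to show: white block 24 (x) x 30 (y) x 80 mm tall, 60 to 130 g, the top 12 mm a bright orange cap of the same width. Origin at the centre of its underside, z up, +x out through the face with the dark sight window. Starts upright in one of the dock's two sockets (either one, 2 mm play all round, bottom 12 mm and top 92 mm above the table), its axes parallel to the dock's, window towards the dock's +x. Grip it across its 30 mm (y) faces.
- window (a point): Centre of the orange-capped cartridge's dark sight window (18 x 28 mm), on its +x face: 12 mm out from its axis and 46 mm above its underside. Axes as the cartridge's.
- blue_cart: Bystander: a like cartridge with a blue cap, in the other socket of the dock. Origin at the centre of its underside.
- camera: Fixed inspection camera on a stand, on the robot's right: dark foot plate 110 x 100 x 14 mm, an upright post 294 mm high, and a grey camera head 44 mm square whose lens looks towards the robot's side. Origin on the table below the head; the lens looks along this frame's -x axis; the post stands at x = +45 mm in it. Turned up to 0.35 rad either way.
- lens (a point): Centre of the front glass of the camera's lens (black barrel, 36 mm across), 50 mm ahead of the camera's origin, 150 to 220 mm above the table (the head's height differs from run to run, and it stays there). Axes as the camera's: it looks along its -x axis, level; the wanted place for the window's centre is at x = -120 mm, y = 0, z = 0 in this frame, so that the cartridge's +x axis then runs along this frame's +x axis.
- bottle: Bystander: amber bottle 48 mm across, 120 mm high; origin at the centre of its underside.
- bowl: Bystander: steel bowl 110 mm across, 45 mm high; origin at the centre of its underside.

How it is judged:
By the outcome, as a careful person would: the job done as asked, in the order asked, and still so for the second after the job is handed in, while the arm keeps its last pose, push and grip.
It also fails if it takes over 48 s, if anything falls off the work surface, if the arm or the gripper's body presses on something with over 40 N, if the wrist force passes 120 N, or if a joint passes its speed limit or range.

### The arm

A 7-joint arm with a two-finger parallel gripper is mounted at the origin on the work surface. World frame = base frame: x ahead of the robot, y to its left, z up, the work surface at z = 0. Lengths are in m, angles in rad, forces in N, time in s.
With the tool pointing down it reaches from about 0.425 to 0.875 m from the base axis. Payload 4.7 kg.
Tool frame: the origin (TCP) lies on the centre line of the jaws, within the pads' length; the fingertips stand 14 mm ahead of it and the grasp point (between the pads) lies 5 mm behind it; z points along the fingers, y is the direction in which the jaws open and shut (so a half turn about z gives the same grasp; the last joint's range is limited). The gripper opens to 87 mm and grips with 3 to 60 N. Pads are 19 mm wide; open, the fingers measure 117 mm over their backs; the gripper's body (75 mm by 190 mm) begins 51 mm behind the grasp point.
Start: joints at [1.343, 0.321, -0.07, 1.45, 0.023, 1.371, -0.057], TCP at [0.156, -0.631, 0.237] pointing down, gripper open.
Joint ranges: [-2.86, 2.86], [-0.3, 2.09], [-1.38, 1.24], [0.06, 2.45], [-1.56, 4.7], [0.09, 2.05], [-2.69, 2.69]. Speed limits (rad/s): [2.57, 2.57, 3.14, 3.14, 3.14, 3.14, 3.14].

### API

Orientations are given as a rotation vector (axis times angle).
In Python, from bench import ctrl gives the robot as it stands. The module is installed in compiled form; this text tells all that it offers.
- The arm moves only by the tool step_arm, never from a script. Its argument "plan" is a list of rows, each a list of 3 entries, a list of its own where there are three numbers: the turn, a rotation vector about the tool's x, y, z in rad, then the shift along the tool's x, y, z in m, then the closure in counts, from 0 (fully open) to 255 (shut). In form: [[[rx, ry, rz], [x, y, z], hand], ...]. A call has exactly 10 rows; each row is the pose to reach, as a shift and turn from the pose commanded when the call began, along the tool's axes at that moment; what a row does not reach only later rows make up. A row lasts 1/8 s, in which the tool goes at most 62.5 mm and 10.7 degrees, less where a joint would pass 70% of its speed; a pose out of reach is approached as far as the arm can. A call with a gripper value outside its range is refused whole. The fingers move at their own pace and stop on an object; "squeeze" is the grip in N (left out, the last holds). Time passes only in rows, so rows that repeat a pose let the fingers close, or fill a call up. It gives the time, the measured TCP pose, the force and the opening at its end, in the units of the state.
- ctrl.get_state(): the state, without advancing time (a new reading comes with each control period).
- ctrl.get_image(name): name is "scene" or "side" or "wrist"; returns the picture (480x640x3 uint8, red, green, blue); there is no depth.
- ctrl.calibration(name): a dict with "fov_y" (degrees; the focal length in pixels is half the picture's height over the tangent of half this angle, whatever the lens; pixels are square), "cx", "cy" (the principal point, pixels), "rvec" (rotation vector, rad) and "tvec" (3), from world to camera coordinates, as OpenCV has them. Camera axes: x right, y down, z forward; pixel columns grow to the right and rows downward; lengths in m; the calibration is good to about 2 mm. A picture is of the moment at which its call begins: read the wrist's pose just before it. calibration takes no time and is no camera call; for the wrist camera it gives the pose at the moment of the call.
- ctrl.close_job(): hands the job in, once; it reports no verdict.
Trained networks look in the newest picture that a camera, given by its name, has taken for a name from the list of things; names that differ only in an ending like _2 or _b are one class to them, and where a whole thing is asked for, a point or a joint stands for the part that bears it (a point fixed in the world has none). Each returns a list of dicts, best first, with "score" (0 to 1); they miss things now and then, are a little off and sometimes report something else, mostly with a low value. They report only what shows in the picture. A call takes as long as a camera call.
- ctrl.cut_out(camera, label): "pixels" (480x640 bool, what is visible of it) and "rect" ([left, top, width, height] in pixels, round what is visible of it).
The state is a dict: "time": time; "joint_positions": joint angles; "qd": joint speeds; "joint_torque": joint torques, N m; "position": TCP position; "tool_rot": TCP orientation; "ft_force": force on the tool from outside, world axes, zero at the start; "torque": the same for the moment, N m; "grip_width": opening from 0.0 (shut) to 1.0 (fully open).
Only numpy, scipy, OpenCV 4.12 (cv2) and the standard library are available. Lean on these libraries where they do the work, as an engineer would, in place of code of your own. Each camera call takes 0.05 s, during which the arm holds its last target.

## Working session

There is one attempt and no reset: what is moved stays moved. The work goes in short steps, Python scripts to look and compute and a tool call to move; the robot and the scene stay as the last step left them, time stands still between calls to the robot, and variables do not carry over. Pictures are saved under pics/ and viewed, and the job is handed in when it is done.

Besides the shell and the picture viewer there is one more tool, called after "Call:" by a JSON object that holds its "method" and its "body". step_arm: Moves the arm, as the interface text tells. Its arguments: {"type":"object","properties":{"plan":{"type":"array"},"squeeze":{"type":"number"}},"required":["plan"]}

```bash
mkdir -p pics; python3 - <<'E'
from bench import ctrl
import cv2,numpy as np
s=ctrl.get_state()
for k,v in s.items(): print(k,np.round(v,4))
for n in ("scene","side","wrist"):
    im=ctrl.get_image(n); cv2.imwrite(f"pics/a_{n}.png",im[:,:,::-1])
    print(n,{k:np.round(v,4) for k,v in ctrl.calibration(n).items()})
E
```

```text
time 0.0
joint_positions [ 1.3431  0.3219 -0.0701  1.4517  0.0226  1.3708 -0.0569]
qd [-0.0003 -0.0009  0.0002 -0.0008 -0.0006 -0.001   0.001 ]
joint_torque [-9.00000e-04 -4.91293e+01 -4.04300e-01 -3.12533e+01 -6.40000e-02
  4.34000e-02  2.00000e-04]
position [ 0.1555 -0.6306  0.2354]
tool_rot [-3.1167e+00 -3.7880e-01  5.0000e-04]
ft_force [0.0845 0.7313 0.0625]
torque [-0.0427  0.0442 -0.0214]
grip_width 1.0056
scene {'fov_y': np.float64(45.528), 'cx': np.float64(318.1905), 'cy': np.float64(244.6569), 'rvec': array([ 0.7437,  2.7875, -0.8255]), 'tvec': array([ 0.4827, -0.1602,  1.4463])}
side {'fov_y': np.float64(46.2477), 'cx': np.float64(318.269), 'cy': np.float64(239.4951), 'rvec': array([ 2.3614, -0.3214,  0.1184]), 'tvec': array([-0.5454,  0.1712,  0.9469])}
wrist {'fov_y': np.float64(58.3335), 'cx': np.float64(315.7684), 'cy': np.float64(243.4494), 'rvec': array([-2.2738,  1.7819,  0.2766]), 'tvec': array([-0.6483, -0.0359,  0.3911])}
```

View images.

View pics/a_scene.png

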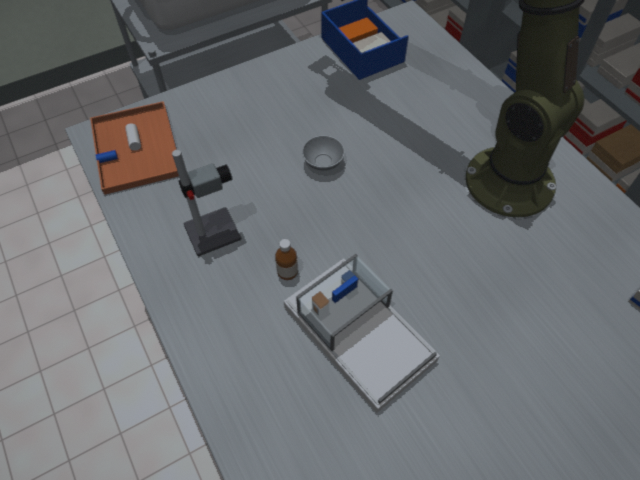

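View pics/a_side.png

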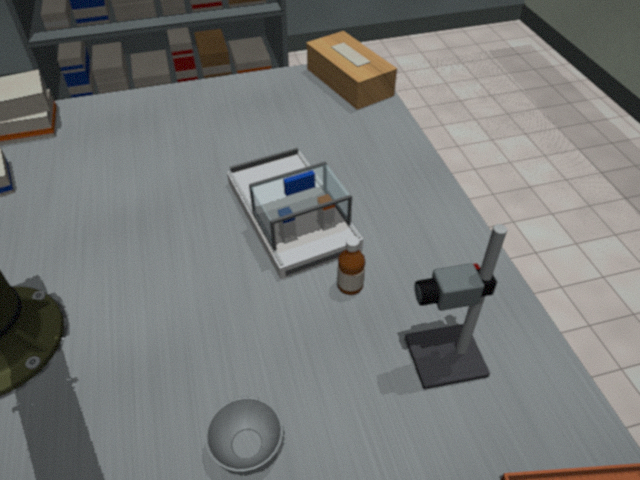

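View pics/a_wrist.png

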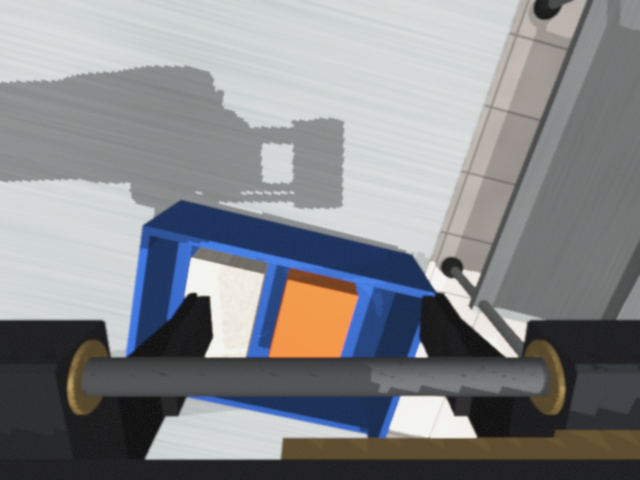

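```bash
cat >h.py <<'E'
import cv2,numpy as np
from scipy.spatial.transform import Rotation as R
from bench import ctrl
def cal(n):
    c=ctrl.calibration(n); f=240/np.tan(np.radians(c['fov_y'])/2)
    K=np.array([[f,0,c['cx']],[0,f,c['cy']],[0,0,1.]])
    return K,np.array(c['rvec'],float),np.array(c['tvec'],float)
def proj(C,P):
    P=np.atleast_2d(np.asarray(P,float)); return cv2.projectPoints(P,C[1],C[2],C[0],None)[0][:,0]
def ray(C,uv):
    Rm=cv2.Rodrigues(C[1])[0]; d=Rm.T@np.linalg.inv(C[0])@np.array([uv[0],uv[1],1.]); return -Rm.T@C[2],d
def atz(C,uv,z):
    o,d=ray(C,uv); return o+d*(z-o[2])/d[2]
def tri(C1,a,C2,b):
    o1,d1=ray(C1,a);o2,d2=ray(C2,b)
    s=np.linalg.lstsq(np.c_[d1,-d2],o2-o1,rcond=None)[0]
    p,q=o1+s[0]*d1,o2+s[1]*d2; return (p+q)/2,np.linalg.norm(p-q)
E
python3 - <<'E'
from h import *
np.set_printoptions(suppress=True,precision=4)
M={}
for n in ("scene","side"):
    im=ctrl.get_image(n)[:,:,::-1].copy()
    for l in ("dock","hood","hood_handle","orange_cart","blue_cart","camera","lens","window","bottle","bowl"):
        r=ctrl.cut_out(n,l)
        for q in r[:2]:
            m=q['pixels'];ys,xs=np.nonzero(m);print(n,l,round(q['score'],2),q['rect'],m.sum(),np.round([xs.mean(),ys.mean()],1) if len(xs) else '')
        if r: M[n+'_'+l]=r[0]['pixels']
    c=im[230:420,270:450] if n=="scene" else im[140:280,220:370]
    cv2.imwrite(f"pics/b_{n}.png",cv2.resize(c,None,fx=3.15 if n=="scene" else 4,fy=3.15 if n=="scene" else 4,interpolation=cv2.INTER_CUBIC))
np.savez("m.npz",**M)
E
```

```text
scene dock 0.73 [286.0, 255.4, 154.4, 154.4] 12270 [361.6 330.6]
scene hood 0.78 [295.6, 256.9, 98.8, 94.3] 4558 [341.3 298.1]
scene hood 0.27 [180.7, 163.8, 53.0, 35.5] 1212 [206.  180.6]
scene hood_handle 0.75 [295.3, 253.3, 97.2, 95.9] 4687 [341.4 298.2]
scene hood_handle 0.19 [272.4, 237.3, 25.3, 42.1] 725 [286.3 260.6]
scene camera 0.55 [168.1, 146.5, 74.6, 108.1] 3539 [206.  205.8]
scene lens 0.41 [284.7, 254.8, 155.3, 160.7] 12297 [361.5 330.6]
scene bottle 0.96 [275.2, 238.1, 24.7, 39.4] 680 [286.1 260.6]
scene bowl 0.62 [299.3, 137.0, 44.7, 34.9] 1181 [323.2 152. ]
side dock 0.76 [230.1, 148.9, 131.7, 131.1] 10118 [293.5 208.8]
side hood 0.94 [250.5, 163.3, 100.3, 87.6] 4494 [297.2 196.5]
side hood_handle 0.82 [248.4, 159.8, 100.5, 93.1] 4414 [297.3 196.6]
side orange_cart 0.85 [319.6, 209.0, 15.2, 22.1] 348 [326.4 217.6]
side blue_cart 0.82 [278.8, 216.4, 18.2, 25.2] 364 [287.9 229.9]
side blue_cart 0.68 [317.6, 208.5, 17.8, 24.4] 343 [326.3 217.9]
side camera 0.66 [402.5, 223.1, 103.4, 168.4] 7677 [454.9 319.2]
side lens 0.89 [416.2, 261.8, 80.6, 46.8] 2671 [454.1 287. ]
side window 0.74 [317.4, 203.2, 17.5, 25.1] 364 [326.4 217.2]
side window 0.61 [280.1, 217.4, 16.3, 25.8] 346 [287.8 230. ]
side bottle 0.73 [336.8, 237.9, 31.4, 54.9] 1351 [351.3 267.7]
side bowl 0.74 [204.9, 397.5, 79.6, 74.9] 4590 [243.8 433.8]
```

```bash
ls pics
```

```text
a_scene.png
a_side.png
a_wrist.png
b_scene.png
b_side.png
```

View pics/b_scene.png

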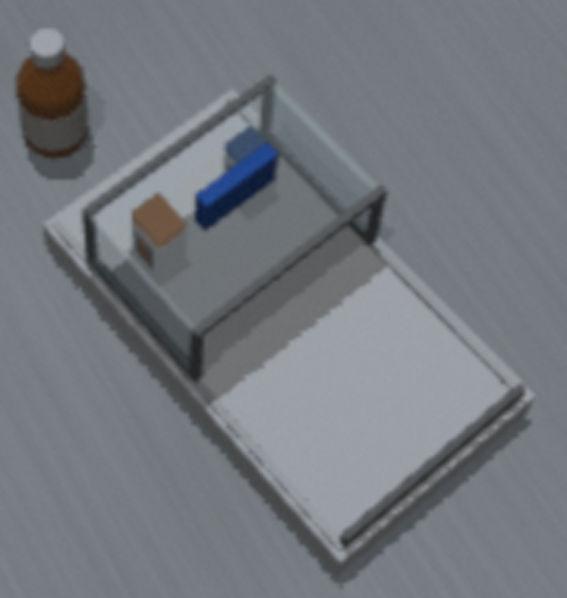

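View pics/b_side.png

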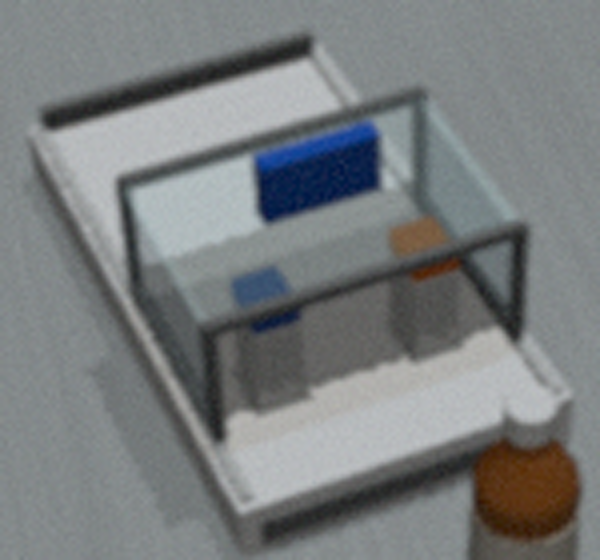

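```bash
cat >fit.py <<'E'
from h import *
from scipy.optimize import least_squares
np.set_printoptions(suppress=True,precision=4)
S,D=cal("scene"),cal("side")
s=lambda *p:(np.array(p)/3.15+[270,230])
d=lambda *p:(np.array(p)/4+[220,140])
obs=[] # cam, pt(dock), hoodmoves, uv
for p,q in [((45,225),(.085,-.15)),((235,93),(-.085,-.15)),((533,398),(-.085,.15)),((345,553),(.085,.15))]: obs.append((0,(*q,.032),0,s(*p)))
for p,q in [((32,132),(-.085,.15)),((572,400),(.085,-.15)),((243,518),(-.085,-.15))]: obs.append((1,(*q,.032),0,d(*p)))
for p,q in [((88,212),(.079,-.055)),((270,80),(-.079,-.055)),((382,192),(-.079,.055)),((197,330),(.079,.055))]: obs.append((0,(*q,.108),1,s(*p)))
for p,q in [((207,325),(-.079,-.055)),((523,230),(.079,-.055)),((420,95),(.079,.055)),((120,180),(-.079,.055))]: obs.append((1,(*q,.108),1,d(*p)))
def W(v,P,h):
    x,y,a,q=v;P=np.atleast_2d(np.array(P,float)).copy()
    P[:,1]+=h*(-.08+q)
    c,n=np.cos(a),np.sin(a)
    return np.c_[x+c*P[:,0]-n*P[:,1],y+n*P[:,0]+c*P[:,1],P[:,2]]
def res(v): return np.concatenate([proj((S,D)[c],W(v,P,h))[0]-uv for c,P,h,uv in obs])
if __name__=="__main__":
    best=None
    for a in np.arange(-3,3.2,.5):
        r=least_squares(res,[.55,.4,a,.01],loss='soft_l1')
        if best is None or r.cost<best.cost: best=r
    v=best.x; print(v,best.cost); print(res(v).reshape(-1,2).round(1).tolist())
    np.save("dock.npy",v)
    for n,C,crop,k in (("scene",S,(270,230,180,190),3.15),("side",D,(220,140,150,140),4)):
        im=cv2.imread(f"pics/a_{n}.png"); x0,y0,w,h=crop
        im=cv2.resize(im[y0:y0+h,x0:x0+w],None,fx=k,fy=k,interpolation=cv2.INTER_CUBIC)
        def box(x,y,z,hh,col):
            P=W(v,[(a,b,c) for c in z for a,b in ((x[0],y[0]),(x[1],y[0]),(x[1],y[1]),(x[0],y[1]))],hh)
            p=((proj(C,P)-[x0,y0]+.5)*k-.5).astype(int)
            for i in range(4):
                for a,b in ((i,(i+1)%4),(4+i,4+(i+1)%4),(i,4+i)): cv2.line(im,tuple(map(int,p[a])),tuple(map(int,p[b])),col,1)
        box((-.085,.085),(-.15,.15),(0,.032),0,(0,255,0)); box((-.079,.079),(-.055,.055),(.032,.108),1,(0,255,255))
        box((-.03,.03),(-.006,.006),(.108,.143),1,(255,255,0))
        for cx in (-.04,.04): box((cx-.012,cx+.012),(-.095,-.065),(.012,.092),0,(0,0,255))
        cv2.imwrite(f"pics/c_{n}.png",im)
E
python3 fit.py
```

```text
[0.5519 0.1631 0.1681 0.029 ] 17.189095501783303
[[-1.6, -0.5], [-2.0, -1.5], [-0.1, -1.3], [-2.1, 2.5], [-1.9, -1.2], [-0.3, -1.1], [-1.5, -1.3], [-1.7, -0.4], [-0.5, -1.0], [-0.0, -1.0], [-1.0, 1.2], [-1.3, 0.3], [-0.2, -1.8], [-0.2, -2.1], [-1.2, -0.5]]
```

View pics/c_scene.png

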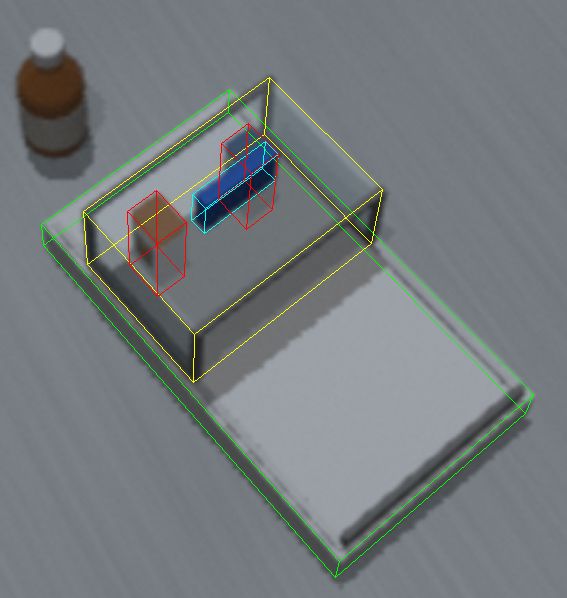

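View pics/c_side.png

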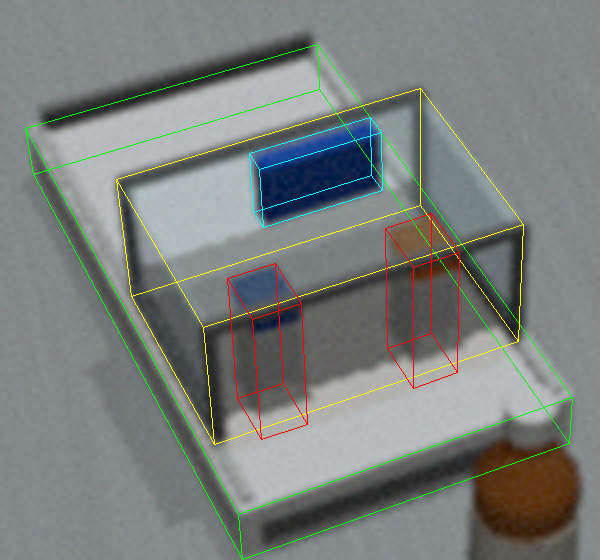

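```bash
python3 - <<'E'
import cv2
a=cv2.imread("pics/a_scene.png")[140:260,165:265]; cv2.imwrite("pics/d_scene.png",cv2.resize(a,None,fx=5,fy=5,interpolation=cv2.INTER_CUBIC))
a=cv2.imread("pics/a_side.png")[220:400,395:515]; cv2.imwrite("pics/d_side.png",cv2.resize(a,None,fx=3.3,fy=3.3,interpolation=cv2.INTER_CUBIC))
E
```

```text
(no output)
```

View pics/d_scene.png

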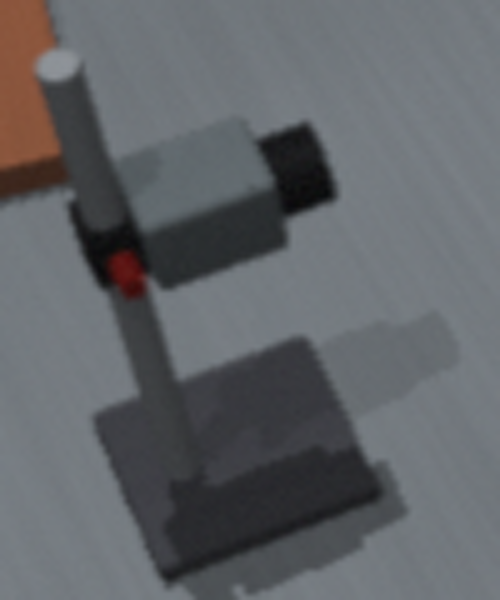

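View pics/d_side.png

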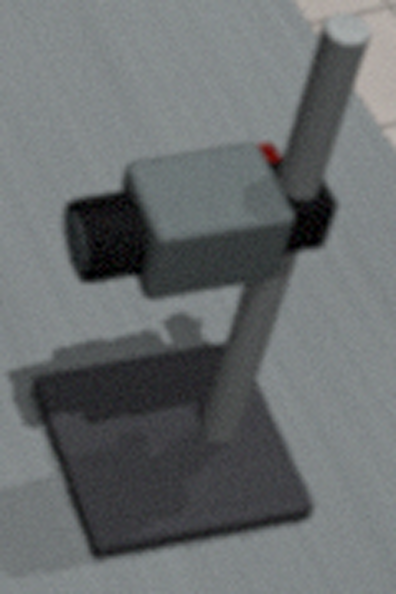

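```bash
cat >fitc.py <<'E'
from h import *
from scipy.optimize import least_squares
np.set_printoptions(suppress=True,precision=4)
S,D=cal("scene"),cal("side")
s=lambda p:(np.array(p)+.5)/5-.5+[165,140]
d=lambda p:(np.array(p)+.5)/3.3-.5+[395,220]
def pts(v):
    x,y,a,h,xp,xf,xb,zp=v
    P=[(xp+.055,-.05,.014),(xp-.055,-.05,.014),(xp-.055,.05,.014),(xp+.055,.05,.014),
       (xf,-.022,h+.022),(xb,-.022,h+.022),(xf,.022,h+.022),(xb,.022,h+.022),(-.05,0,h),(.045,0,zp)]
    P=np.array(P);c,n=np.cos(a),np.sin(a)
    return np.c_[x+c*P[:,0]-n*P[:,1],y+n*P[:,0]+c*P[:,1],P[:,2]]
us=np.array([s(p) for p in [(95,412),(302,335),(383,490),(168,572),(240,117),(118,158),(275,183),(152,230),(322,163),(58,66)]])
ud=np.array([d(p) for p in [(310,508),(95,548),(35,382),(228,345),(145,242),(293,210),(130,168),(265,145),(76,240),(348,32)]])
def res(v):
    P=pts(v); return np.r_[(proj(S,P)-us).ravel(),(proj(D,P)-ud).ravel()]
best=None
for a in np.arange(-1,1.1,.5):
    r=least_squares(res,[.6,-.3,a,.18,0,-.03,.03,.294],loss='soft_l1')
    if best is None or r.cost<best.cost:best=r
v=best.x;print(v,best.cost);print(res(v).reshape(-1,2).round(1).tolist())
P=pts(v);print("lens",P[8]); np.save("cam.npy",np.r_[P[8],v[2]])
c,n=np.cos(v[2]),np.sin(v[2])
print("window target",P[8]-.12*np.array([c,n,0]),"lens tri",tri(S,us[8],D,ud[8]))
M=np.load("m.npz")
for l,z in(("bottle",.06),("bowl",.022)):
    print(l,tri(S,np.argwhere(M["scene_"+l])[:,::-1].mean(0),D,np.argwhere(M["side_"+l])[:,::-1].mean(0)))
dk=np.load("dock.npy"); from fit import W
print("dock",dk,"handle",W(dk,[0,0,.143],1),"cart",W(dk,[.04,-.08,.012],0),"bluecart",W(dk,[-.04,-.08,.012],0))
E
python3 fitc.py
```

```text
[ 0.6963 -0.231  -0.0698  0.186   0.0177 -0.0256  0.0322  0.2925] 24.88780567633666
[[-0.9, -0.2], [0.9, -1.0], [-0.1, -1.3], [-1.6, -0.3], [-0.1, -0.9], [-1.6, 0.1], [0.2, 0.3], [-1.6, 0.5], [-0.5, -0.1], [-0.9, 0.3], [0.7, 0.1], [-1.3, 0.7], [-2.4, -2.2], [1.7, -2.0], [3.7, 0.1], [-0.3, 2.9], [-2.8, -2.1], [-4.2, -1.5], [-0.2, 1.1], [-0.5, -0.2]]
lens [ 0.6464 -0.2275  0.186 ]
window target [ 0.5267 -0.2191  0.186 ] lens tri (array([ 0.6464, -0.2262,  0.187 ]), np.float64(0.0013926608904789527))
bottle (array([ 0.612 , -0.047 ,  0.0498]), np.float64(0.0023448085663727845))
bowl (array([ 0.3761, -0.291 ,  0.0385]), np.float64(0.002264468015166213))
dock [0.5519 0.1631 0.1681 0.029 ] handle [[0.5604 0.1128 0.143 ]] cart [[0.6047 0.0909 0.012 ]] bluecart [[0.5258 0.0775 0.012 ]]
```

```bash
cat >plan.py <<'E'
from h import *
np.set_printoptions(suppress=True,precision=4)
def down(yaw):  # tool z down, tool y along world direction yaw+90 (or the half-turn)
    x=np.array([np.cos(yaw),np.sin(yaw),0]);  # tool x
    return R.from_matrix(np.c_[x,np.cross([0,0,-1.],x),[0,0,-1.]])
def rel(T0,T1):
    (p0,R0),(p1,R1)=T0,T1
    return (R0.inv()*R1).as_rotvec().round(3).tolist(), R0.inv().apply(np.array(p1)-p0).round(4).tolist()
def cur():
    s=ctrl.get_state(); return np.array(s['position']),R.from_rotvec(s['tool_rot']),s
def yawof(Rm): x=Rm.as_matrix()[:,0]; return np.arctan2(x[1],x[0])
E
python3 - <<'E'
from plan import *
p,r,s=cur(); print(p,yawof(r),r.as_matrix(),s['time'])
yd=.168
for yaw in (yd,yd+np.pi): print(yaw,rel((p,r),(p,down(yaw))))
E
```

```text
[ 0.1556 -0.6311  0.2366] 0.2418374130192025 [[ 0.9709  0.2395 -0.    ]
 [ 0.2395 -0.9709 -0.0001]
 [-0.      0.0001 -1.    ]] 1.25
0.168 ([0.0, 0.0, 0.074], [0.0, 0.0, 0.0])
3.3095926535897933 ([-0.0, 0.0, -3.068], [0.0, 0.0, 0.0])
```

```bash
python3 - <<'E'
from plan import *
p,r,s=cur()
K,rv,t=cal("wrist");Rm=cv2.Rodrigues(rv)[0];o=-Rm.T@t
print("cam in tool",r.inv().apply(o-p),"axis",r.inv().apply(Rm[2]),"up",r.inv().apply(-Rm[1]))
Y=.168
# waypoints world
for yaw,pts in ((Y,[(.22,-.58,.27),(.30,-.50,.28),(.36,-.40,.28),(.42,-.3,.28),(.46,-.2,.28),(.5,-.1,.28),(.52,0.,.28),(.54,.05,.27),(.56,.09,.26),(.56,.11,.25)]),):
    for q in pts: print(rel((p,r),(q,down(yaw))))
E
```

```text
cam in tool [ 0.0832 -0.0008 -0.147 ] axis [-0.3012 -0.0003  0.9536] up [0.9536 0.0006 0.3012]
([0.0, 0.0, 0.074], [0.0747, -0.0342, -0.0334])
([0.0, 0.0, 0.074], [0.1716, -0.0927, -0.0434])
([0.0, 0.0, 0.074], [0.2538, -0.1754, -0.0434])
([0.0, 0.0, 0.074], [0.336, -0.2582, -0.0434])
([0.0, 0.0, 0.074], [0.3987, -0.3457, -0.0434])
([0.0, 0.0, 0.074], [0.4615, -0.4332, -0.0435])
([0.0, 0.0, 0.074], [0.5049, -0.5255, -0.0435])
([0.0, 0.0, 0.074], [0.5363, -0.5692, -0.0335])
([0.0, 0.0, 0.074], [0.5653, -0.6033, -0.0235])
([0.0, 0.0, 0.074], [0.5701, -0.6227, -0.0135])
```

Call:
{"method": "step_arm", "body": {"plan": [[[0,0,0.03],[0.04,-0.02,-0.02],0],[[0,0,0.074],[0.08,-0.05,-0.04],0],[[0,0,0.074],[0.12,-0.075,-0.044],0],[[0,0,0.074],[0.165,-0.1,-0.044],0],[[0,0,0.074],[0.205,-0.13,-0.044],0],[[0,0,0.074],[0.245,-0.165,-0.044],0],[[0,0,0.074],[0.285,-0.205,-0.044],0],[[0,0,0.074],[0.325,-0.245,-0.044],0],[[0,0,0.074],[0.36,-0.285,-0.044],0],[[0,0,0.074],[0.39,-0.33,-0.044],0]]}}

```text
time: 2.5
position: [0.4561, -0.2157, 0.2807]
tool_rot: [3.13, 0.264, 0.001]
ft_force: [1.1, -0.2, 0.6]
grip_width: 1.0
```

```bash
python3 - <<'E'
from plan import *
p,r,s=cur(); print(p,yawof(r))
for q in [(.5,-.1,.28),(.54,.0,.28),(.56,.06,.26),(.5604,.1128,.23)]: print(rel((p,r),(q,down(.168))))
E
```

```text
[ 0.4561 -0.2157  0.2807] 0.16801533474072608
([0.001, -0.001, 0.0], [0.0626, -0.1067, 0.0007])
([0.001, -0.001, 0.0], [0.1188, -0.1986, 0.0007])
([0.001, -0.001, 0.0], [0.1485, -0.2544, 0.0207])
([0.001, -0.001, 0.0], [0.1578, -0.3064, 0.0507])
```

Call:
{"method": "step_arm", "body": {"plan": [[[0,0,0],[0.03,-0.05,0],0],[[0,0,0],[0.06,-0.1,0],0],[[0,0,0],[0.09,-0.15,0],0],[[0,0,0],[0.12,-0.2,0],0],[[0,0,0],[0.14,-0.24,0.01],0],[[0,0,0],[0.15,-0.275,0.025],0],[[0,0,0],[0.158,-0.306,0.04],0],[[0,0,0],[0.158,-0.306,0.04],0],[[0,0,0],[0.158,-0.306,0.04],0],[[0,0,0],[0.158,-0.306,0.04],0]]}}

```text
time: 3.75
position: [0.5604, 0.1091, 0.2411]
tool_rot: [3.13, 0.259, 0.001]
ft_force: [-0.2, 1.1, -0.2]
grip_width: 1.0
```

```bash
python3 - <<'E'
from plan import *
p,r,s=cur(); print(p,yawof(r))
im=ctrl.get_image("wrist");cv2.imwrite("pics/e_wrist.png",im[:,:,::-1])
C=cal("wrist"); np.savez("e_cal.npz",K=C[0],rv=C[1],t=C[2])
for l in ("hood_handle","orange_cart"):
    for q in ctrl.cut_out("wrist",l)[:2]: print(l,q['score'],q['rect'])
E
```

```text
[0.5604 0.1091 0.2411] 0.16529023475882867
hood_handle 0.85 [219.0, 112.4, 180.1, 228.3]
```

View pics/e_wrist.png

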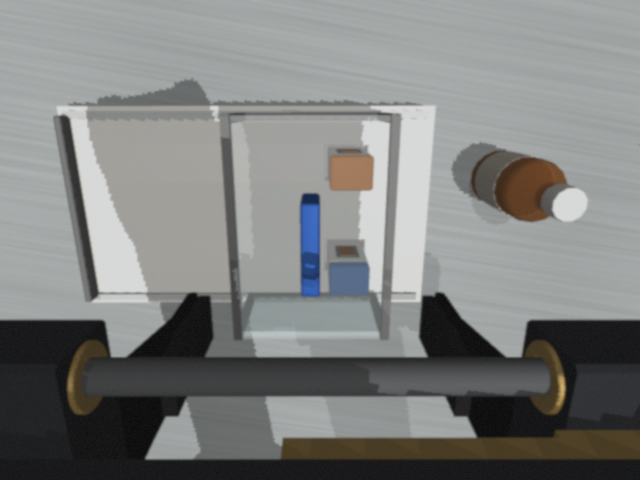

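```bash
python3 - <<'E'
import cv2
a=cv2.imread("pics/e_wrist.png")[95:345,215:440]; cv2.imwrite("pics/e2.png",cv2.resize(a,None,fx=2.4,fy=2.4,interpolation=cv2.INTER_CUBIC))
E
```

```text
(no output)
```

View pics/e2.png

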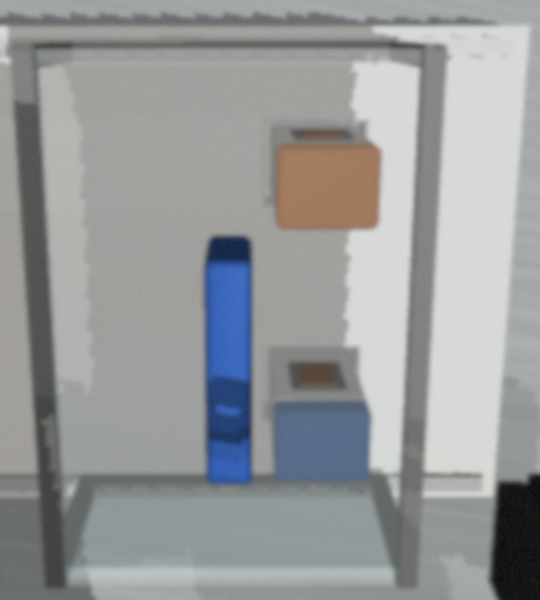

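```bash
cat >fit2.py <<'E'
from plan import *
from fit import W
from scipy.optimize import least_squares
E=np.load("e_cal.npz");C=(E['K'],E['rv'],E['t'])
z=lambda p:(np.array(p)+.5)/2.4-.5+[215,95]
ob=[((.03,.006,.143),1,z((206,262))),((.03,-.006,.143),1,z((252,262))),((-.03,-.006,.143),1,z((252,482))),((-.03,.006,.143),1,z((206,482))),
((.079,.055,.108),1,z((13,44))),((.079,-.055,.108),1,z((447,44))),((-.079,-.055,.108),1,z((416,587))),((-.079,.055,.108),1,z((47,587))),
((.085,-.15,.032),0,(436,106)),((.085,.15,.032),0,(57,107)),((-.085,-.15,.032),0,(416,301))]
cap=[(.012,.015,.092),(.012,-.015,.092),(-.012,-.015,.092),(-.012,.015,.092)]
uc=[z(p) for p in((277,143),(380,143),(380,229),(276,229))]
def res(v): return np.concatenate([proj(C,W(v,P,h))[0]-u for P,h,u in ob])
v=least_squares(res,np.load("dock.npy"),loss='soft_l1').x
print("dock old",np.load("dock.npy"),"new",v);print(res(v).reshape(-1,2).round(1).tolist())
def rc(w): # cart offset
    P=np.array(cap)+[w[0],w[1],0]; return (proj(C,W(v,P,0))-uc).ravel()
w=least_squares(rc,[.04,-.08]).x; print("cart in dock",w,rc(w).round(1))
np.save("dock2.npy",v); print("handle",W(v,[0,0,.143],1),"cart",W(v,[w[0],w[1],.012],0))
p,r,s=cur()
h=W(v,[0,0,.143],1)[0]
for zz in (.17,.127): print(rel((p,r),((h[0],h[1],zz),down(v[2]))))
E
python3 fit2.py
```

```text
dock old [0.5519 0.1631 0.1681 0.029 ] new [0.5517 0.1645 0.1651 0.0283]
[[-1.0, -0.9], [0.5, -0.9], [0.2, 2.1], [0.1, 2.2], [1.9, 1.0], [-2.6, 0.9], [-2.0, -0.6], [1.9, -0.5], [0.0, -1.3], [-1.7, -2.1], [4.4, 0.7]]
cart in dock [ 0.0404 -0.0797] [-0.3  0.4  1.   0.4 -0.4 -0.4 -0.3 -0.4]
handle [[0.5602 0.1135 0.143 ]] cart [[0.6046 0.0926 0.012 ]]
([0.001, -0.001, 0.001], [0.0005, -0.0038, 0.0709])
([0.001, -0.001, 0.001], [0.0005, -0.0038, 0.1139])
```

Call:
{"method": "step_arm", "body": {"plan": [[[0,0,0],[0,-0.002,0.04],0],[[0,0,0],[0,-0.004,0.075],0],[[0,0,0],[0,-0.004,0.1],0],[[0,0,0],[0,-0.004,0.112],0],[[0,0,0],[0,-0.004,0.112],100],[[0,0,0],[0,-0.004,0.112],255],[[0,0,0],[0,-0.004,0.112],255],[[0,0,0],[0,-0.004,0.112],255],[[0,0,0],[0,-0.004,0.112],255],[[0,0,0],[0,-0.004,0.112],255]], "squeeze": 20}}

```text
time: 5.15
position: [0.5593, 0.1147, 0.1286]
tool_rot: [3.13, 0.263, 0.0]
ft_force: [0.1, 0.6, 0.4]
grip_width: 0.407
```

Call:
{"method": "step_arm", "body": {"plan": [[[0,0,0],[0,0,0],255],[[0,0,0],[0,0,0],255],[[0,0,0],[0,0,0],255],[[0,0,0],[0,0,0],255],[[0,0,0],[0,0,0],255],[[0,0,0],[0,-0.01,0],255],[[0,0,0],[0,-0.025,0],255],[[0,0,0],[0,-0.045,0],255],[[0,0,0],[0,-0.065,0],255],[[0,0,0],[0,-0.085,0],255]]}}

```text
time: 6.4
position: [0.5449, 0.2001, 0.1285]
tool_rot: [-3.13, -0.264, -0.001]
ft_force: [2.0, -3.5, -0.3]
grip_width: 0.13
```

Call:
{"method": "step_arm", "body": {"plan": [[[0,0,0],[0,-0.015,0],255],[[0,0,0],[0,-0.028,0],255],[[0,0,0],[0,-0.036,0],255],[[0,0,0],[0,-0.041,0],255],[[0,0,0],[0,-0.045,0],255],[[0,0,0],[0,-0.048,0],255],[[0,0,0],[0,-0.051,0],255],[[0,0,0],[0,-0.053,0],255],[[0,0,0],[0,-0.055,0],255],[[0,0,0],[0,-0.055,0],255]]}}

```text
time: 7.65
position: [0.5378, 0.2426, 0.1284]
tool_rot: [3.117, 0.251, -0.004]
ft_force: [1.7, -19.8, 7.4]
grip_width: 0.141
```

Call:
{"method": "step_arm", "body": {"plan": [[[0,0,0],[0,0,0],0],[[0,0,0],[0,0,0],0],[[0,0,0],[0,0,0],0],[[0,0,0],[0,0,0],0],[[0,0,0],[0,0.01,0],0],[[0,0,0],[0,0.01,0],0],[[0,0,0],[0,0.01,-0.03],0],[[0,0,0],[0,0.01,-0.08],0],[[0,0,0],[0,0.02,-0.12],0],[[0,0,0],[0,0.04,-0.12],0]]}}

```text
time: 8.9
position: [0.5438, 0.2155, 0.2526]
tool_rot: [-3.128, -0.267, -0.01]
ft_force: [0.6, -0.6, -1.2]
grip_width: 0.995
```

```bash
python3 - <<'E'
from plan import *
from fit import W
p,r,s=cur(); print(p,yawof(r),s['grip_width'])
v=np.load("dock2.npy"); 
for n in ("wrist","side"):
    im=ctrl.get_image(n)[:,:,::-1].copy(); C=cal(n)
    v[3]=.16
    cv2.imwrite(f"pics/f_{n}0.png",im)
    for h,P in((1,[(a,b,.108) for a in(-.079,.079) for b in (-.055,.055)]+[(a,b,.143) for a in(-.03,.03) for b in (-.006,.006)]),(0,[(.04+a,-.08+b,.092) for a in(-.012,.012) for b in (-.015,.015)])):
        for q in proj(C,W(v,P,h)): cv2.circle(im,tuple(int(i) for i in np.round(q)),2,(0,0,255),-1)
    cv2.imwrite(f"pics/f_{n}.png",im)
c=W(v,[.04,-.08,.012],0)[0];print(c)
for zz in (.25,.069): print(rel((p,r),((c[0],c[1],zz),down(v[2]))))
E
```

```text
[0.5438 0.2155 0.2526] 0.17019120343506958 0.9952612875657509
[0.6043 0.0921 0.012 ]
([-0.002, -0.007, 0.005], [0.0387, 0.1318, 0.0026])
([-0.002, -0.007, 0.005], [0.0375, 0.1322, 0.1836])
```

View pics/f_wrist.png

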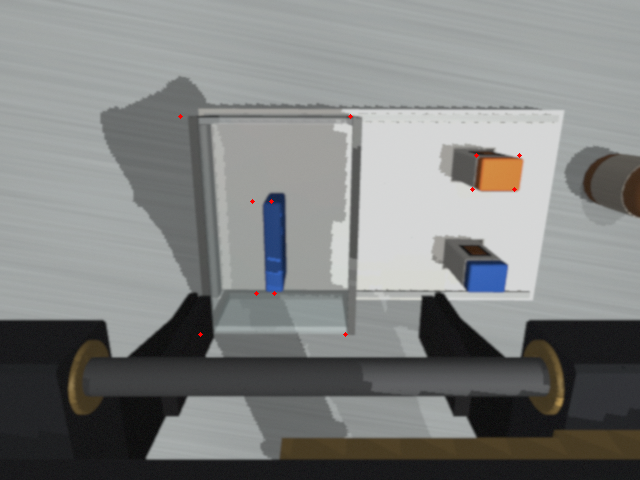

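View pics/f_side.png

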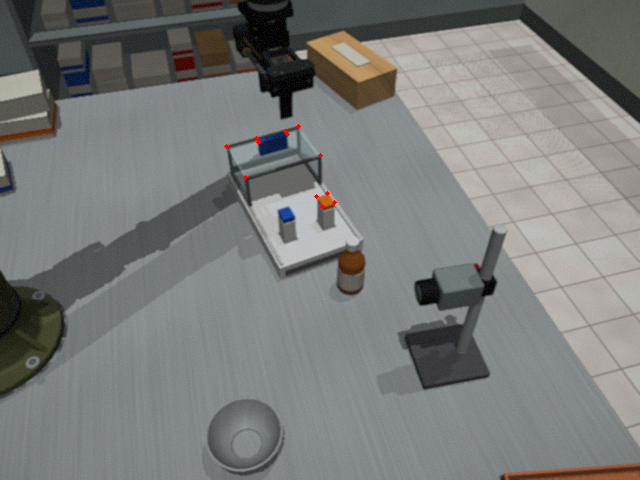

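```bash
python3 - <<'E'
from plan import *
from fit import W
v=np.load("dock2.npy"); 
for n in ("wrist",):
    p,r,s=cur(); print(p,yawof(r),s['time'])
    C=cal(n);im=ctrl.get_image(n)[:,:,::-1].copy()
    p,r,s=cur(); print(p,yawof(r),s['time'])
    np.savez("g_cal.npz",K=C[0],rv=C[1],t=C[2])
    cv2.imwrite(f"pics/g_{n}0.png",im)
    v[3]=.16
    for h,P in((1,[(a,b,.108) for a in(-.079,.079) for b in (-.055,.055)]+[(a,b,.143) for a in(-.03,.03) for b in (-.006,.006)]),(0,[(a,b,.032) for a in(-.085,.085) for b in (-.15,.15)]+[(.04+a,-.08+b,.092) for a in(-.012,.012) for b in (-.015,.015)])):
        for q in proj(C,W(v,P,h)): cv2.circle(im,tuple(int(i) for i in np.round(q)),2,(0,0,255),-1)
    cv2.imwrite(f"pics/g_{n}.png",im)
E
```

```text
[0.5437 0.2109 0.2491] 0.163930691552108 9.0
[0.5428 0.2122 0.2484] 0.1652544084277876 9.05
```

View pics/g_wrist.png

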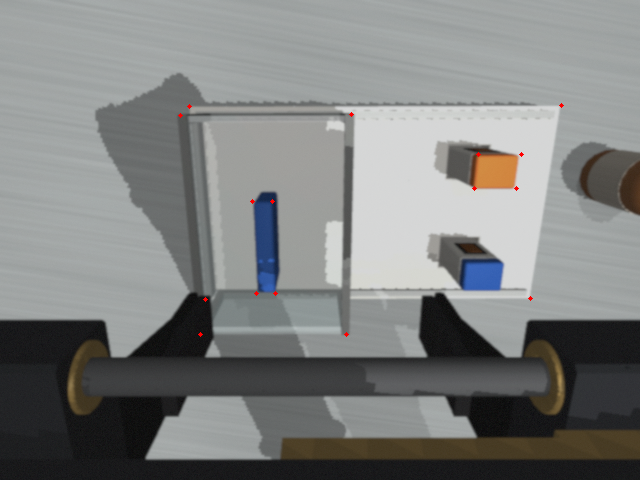

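```bash
python3 - <<'E'
from plan import *
p,r,s=cur(); print(p,yawof(r),s['qd'].round(4) if hasattr(s['qd'],'round') else s['qd'])
c=(.6043,.0928)
for zz in (.25,.069): print(rel((p,r),((c[0],c[1],zz),down(.165))))
E
```

```text
[0.5428 0.2122 0.2484] 0.1652544084277876 [-0.0207  0.0134 -0.0192  0.0139 -0.0146 -0.0053 -0.0044]
([0.0, 0.0, 0.0], [0.041, 0.1279, -0.0016])
([0.0, 0.0, 0.0], [0.041, 0.1278, 0.1794])
```

Call:
{"method": "step_arm", "body": {"plan": [[[0,0,0],[0.015,0.045,0],0],[[0,0,0],[0.03,0.09,0],0],[[0,0,0],[0.041,0.128,0],0],[[0,0,0],[0.041,0.128,0.03],0],[[0,0,0],[0.041,0.128,0.06],0],[[0,0,0],[0.041,0.128,0.09],0],[[0,0,0],[0.041,0.128,0.1],0],[[0,0,0],[0.041,0.128,0.1],0],[[0,0,0],[0.041,0.128,0.1],0],[[0,0,0],[0.041,0.128,0.1],0]]}}

```text
time: 10.3
position: [0.6051, 0.0943, 0.1498]
tool_rot: [3.13, 0.263, 0.003]
ft_force: [-0.2, 0.2, -0.7]
grip_width: 1.002
```

```bash
python3 - <<'E'
from plan import *
C=cal("wrist");im=ctrl.get_image("wrist")[:,:,::-1].copy()
p,r,s=cur(); print(p,yawof(r))
c=(.6043,.0928)
for zz in (.15,.069): print(rel((p,r),((c[0],c[1],zz),down(.165))))
from fit import W
v=np.load("dock2.npy")
for q in proj(C,W(v,[(.04+a,-.08+b,.092) for a in(-.012,.012) for b in (-.015,.015)],0)): cv2.circle(im,tuple(int(i) for i in np.round(q)),2,(0,0,255),-1)
cv2.imwrite("pics/h_wrist.png",im)
E
```

```text
[0.6049 0.0941 0.1496] 0.1677466912461998
([0.0, -0.002, 0.003], [-0.0008, 0.0012, -0.0004])
([0.0, -0.002, 0.003], [-0.001, 0.0012, 0.0806])
```

View pics/h_wrist.png

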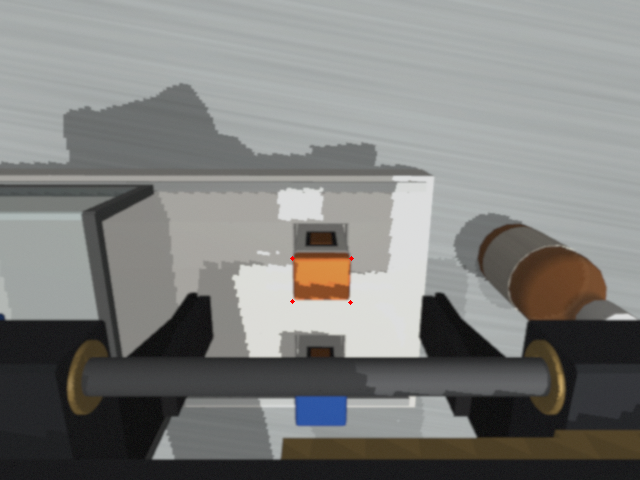

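Call:
{"method": "step_arm", "body": {"plan": [[[0,0,-0.002],[0,0.001,0.03],0],[[0,0,-0.002],[0,0.001,0.055],0],[[0,0,-0.002],[0,0.001,0.072],0],[[0,0,-0.002],[0,0.001,0.08],0],[[0,0,-0.002],[0,0.001,0.08],0],[[0,0,-0.002],[0,0.001,0.08],255],[[0,0,-0.002],[0,0.001,0.08],255],[[0,0,-0.002],[0,0.001,0.08],255],[[0,0,-0.002],[0,0.001,0.08],255],[[0,0,-0.002],[0,0.001,0.08],255]], "squeeze": 20}}

```text
time: 11.6
position: [0.6045, 0.093, 0.0686]
tool_rot: [3.13, 0.266, 0.0]
ft_force: [0.1, -0.3, -0.3]
grip_width: 0.515
```

Call:
{"method": "step_arm", "body": {"plan": [[[0,0,0],[0,0,0],255],[[0,0,0],[0,0,0],255],[[0,0,0],[0,0,0],255],[[0,0,0],[0,0,0],255],[[0,0,0],[0,0,0],255],[[0,0,0],[0,0,-0.003],255],[[0,0,0],[0,0,-0.008],255],[[0,0,0],[0,0,-0.014],255],[[0,0,0],[0,0,-0.02],255],[[0,0,0],[0,0,-0.025],255]]}}

```text
time: 12.85
position: [0.6047, 0.093, 0.0942]
tool_rot: [3.13, 0.266, 0.001]
ft_force: [0.2, 0.0, -1.7]
grip_width: 0.346
```

```bash
python3 - <<'E'
from plan import *
p,r,s=cur(); print(p,yawof(r))
for q in [(.605,.093,.2),(.61,.05,.29),(.62,-.08,.30)]: print(rel((p,r),(q,down(-.07))))
E
```

```text
[0.6047 0.093  0.0942] 0.16976189391077448
([0.0, -0.0, 0.24], [0.0004, 0.0, -0.1058])
([0.0, -0.0, 0.24], [-0.0019, 0.0433, -0.1958])
([0.0, -0.0, 0.24], [-0.014, 0.1731, -0.2058])
```

Call:
{"method": "step_arm", "body": {"plan": [[[0,0,0],[0,0,-0.03],255],[[0,0,0],[0,0,-0.07],255],[[0,0,0],[0,0,-0.11],255],[[0,0,0.05],[0,0.01,-0.15],255],[[0,0,0.1],[-0.002,0.04,-0.19],255],[[0,0,0.15],[-0.005,0.08,-0.206],255],[[0,0,0.2],[-0.01,0.12,-0.206],255],[[0,0,0.24],[-0.014,0.155,-0.206],255],[[0,0,0.24],[-0.014,0.173,-0.206],255],[[0,0,0.24],[-0.014,0.173,-0.206],255]]}}

```text
time: 14.1
position: [0.62, -0.081, 0.2989]
tool_rot: [-3.139, 0.113, 0.002]
ft_force: [1.3, 0.8, -0.5]
grip_width: 0.345
```

```bash
python3 - <<'E'
from plan import *
p,r,s=cur(); print(p,yawof(r),s['grip_width'])
for i in range(3): im=ctrl.get_image("wrist"); 
C=cal("wrist");im=ctrl.get_image("wrist")[:,:,::-1].copy()
p,r,s=cur(); print(p,yawof(r),s['grip_width'])
np.savez("i_cal.npz",K=C[0],rv=C[1],t=C[2])
cv2.imwrite("pics/i_wrist.png",im)
E
```

```text
[ 0.62   -0.081   0.2989] -0.07179426042199051 0.3448565452116973
[ 0.62   -0.0773  0.2996] -0.06651790448529525 0.3383710847019053
```

View pics/i_wrist.png

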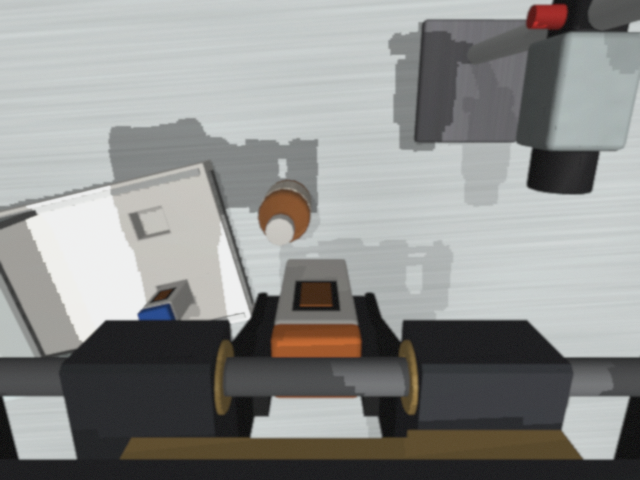

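```bash
python3 - <<'E'
import cv2
a=cv2.imread("pics/i_wrist.png")[0:210,400:640]; cv2.imwrite("pics/i2.png",cv2.resize(a,None,fx=2.8,fy=2.8,interpolation=cv2.INTER_CUBIC))
E
```

```text
(no output)
```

View pics/i2.png

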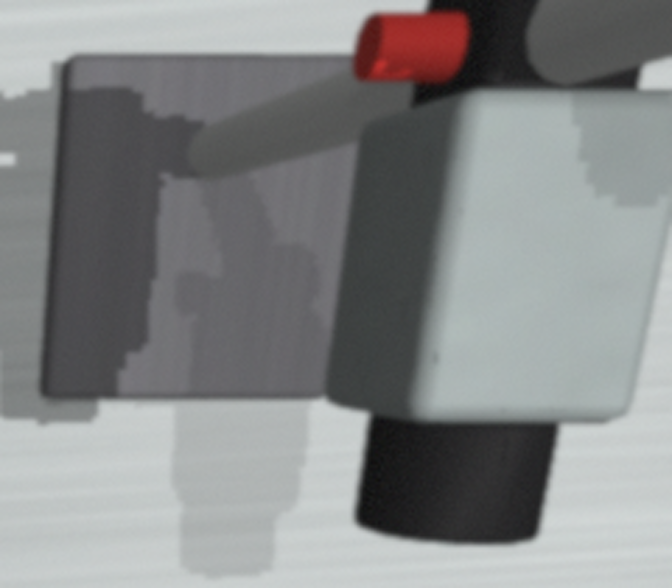

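```bash
cat >fitc2.py <<'E'
from plan import *
from scipy.optimize import least_squares
S,D=cal("scene"),cal("side");E=np.load("i_cal.npz");C=(E['K'],E['rv'],E['t'])
s=lambda p:(np.array(p)+.5)/5-.5+[165,140]
d=lambda p:(np.array(p)+.5)/3.3-.5+[395,220]
w=lambda p:(np.array(p)+.5)/2.8-.5+[400,0]
def T(v,P):
    P=np.array(P,float);c,n=np.cos(v[2]),np.sin(v[2]);return np.c_[v[0]+c*P[:,0]-n*P[:,1],v[1]+n*P[:,0]+c*P[:,1],P[:,2]]
th=np.linspace(0,2*np.pi,60)
def res(v,parts=False):
    x,y,a,h,xp,xf,xb,zp=v
    A=T(v,[(xp+.055,-.05,.014),(xp-.055,-.05,.014),(xp-.055,.05,.014),(xp+.055,.05,.014),
       (xf,-.022,h+.022),(xb,-.022,h+.022),(xf,.022,h+.022),(xb,.022,h+.022),(-.05,0,h),(.045,0,zp)])
    B=T(v,[(xp-.055,.05,.014),(xp+.055,.05,.014),(xf,.022,h+.022),(xb,.022,h+.022),(xf,-.022,h+.022),(xf,.022,h-.022),(xb,.022,h-.022)])
    L=proj(C,T(v,np.c_[0*th-.05,.018*np.cos(th),h+.018*np.sin(th)]))
    l=np.array([L[:,0].min(),L[:,0].max(),L[:,1].max()])-[w((355,0))[0],w((540,0))[0],w((0,543))[1]]
    r=[(proj(S,A)-us),(proj(D,A)-ud),(proj(C,B)-uw),l]
    if parts: return r
    return np.r_[r[0].ravel()*ks,r[1].ravel()*ks,r[2].ravel(),l]
us=np.array([s(p) for p in [(95,412),(302,335),(383,490),(168,572),(240,117),(118,158),(275,183),(152,230),(322,163),(58,66)]])
ud=np.array([d(p) for p in [(310,508),(95,548),(35,382),(228,345),(145,242),(293,210),(130,168),(265,145),(76,240),(348,32)]])
uw=np.array([w(p) for p in [(47,397),(70,57),(414,418),(463,90),(632,418),(330,400),(362,122)]])
for ks in (.01,.5,1,2):
    v=least_squares(res,[.696,-.231,-.07,.186,.0177,-.0256,.0322,.2925],loss='soft_l1').x
    print(ks,v,"lens",T(v,[(-.05,0,v[3])])[0])
    if ks in(.01,1):
        for q in res(v,True): print(q.round(1).tolist())
    if ks==1: np.save("cam.npy",v)
E
python3 fitc2.py
```

```text
0.01 [ 0.6956 -0.2308 -0.0636  0.1834  0.0187 -0.0244  0.0342  0.2927] lens [ 0.6457 -0.2276  0.1834]
[[-1.0, 0.1], [0.7, -1.0], [-0.1, -1.3], [-1.5, -0.1], [-0.1, -0.0], [-2.0, 1.2], [0.3, 1.2], [-1.8, 1.6], [-0.1, 0.5], [-0.5, 0.2]]
[[0.8, -0.3], [-0.9, 0.7], [-2.4, -2.2], [1.5, -2.3], [3.8, 1.2], [0.2, 3.8], [-2.9, -0.9], [-3.9, -0.6], [-0.9, 2.4], [-1.2, -0.4]]
[[0.7, 2.0], [0.6, -1.0], [-0.1, 0.1], [0.6, -0.4], [2.3, -0.2], [-5.0, 0.2], [-3.4, 0.4]]
[-0.4, 0.1, -0.0]
0.5 [ 0.6958 -0.2305 -0.0667  0.1843  0.0183 -0.0246  0.0337  0.2926] lens [ 0.6459 -0.2272  0.1843]
1 [ 0.696  -0.2304 -0.0697  0.1848  0.0181 -0.0248  0.0334  0.2925] lens [ 0.6461 -0.2269  0.1848]
[[-0.8, -0.0], [1.0, -0.9], [-0.1, -1.1], [-1.6, -0.1], [-0.1, -0.3], [-1.8, 0.8], [0.2, 1.0], [-1.8, 1.2], [-0.2, 0.4], [-0.6, 0.4]]
[[0.5, -0.2], [-1.4, 0.4], [-2.5, -2.5], [1.6, -2.3], [3.7, 0.3], [-0.0, 3.1], [-2.7, -1.8], [-4.0, -1.3], [-0.7, 1.4], [-1.0, -0.4]]
[[0.0, 2.0], [0.7, -1.0], [0.2, -0.0], [1.6, -0.2], [2.9, 0.2], [-4.9, 0.1], [-2.8, 0.6]]
[-0.5, 0.4, -0.3]
2 [ 0.6962 -0.2304 -0.0732  0.1853  0.0178 -0.0249  0.033   0.2924] lens [ 0.6463 -0.2268  0.1853]
```

```bash
sed -e 's/xb,zp=v/xb,zp,hw,ht=v/' -e 's/\.022,h/hw,h/g' -e 's/h+\.022/h+ht/g' -e 's/h-\.022/h-ht/g' -e 's/\.2925\]/.2925,.022,.022]/' fitc2.py > fitc3.py; python3 fitc3.py; cat > ov.py <<'E'
from fitc2 import T
from plan import *
E
```

```text
0.01 [ 0.6959 -0.2302 -0.0642  0.1853  0.0186 -0.0246  0.0337  0.2925  0.0213
  0.0197] lens [ 0.646  -0.227   0.1853]
[[-1.0, 0.2], [0.7, -0.8], [-0.1, -1.1], [-1.5, 0.1], [0.1, 0.5], [-1.6, 1.7], [0.2, 1.3], [-1.7, 1.6], [-0.2, 0.2], [-0.5, 0.5]]
[[0.7, -0.6], [-1.0, 0.3], [-2.5, -2.5], [1.5, -2.6], [3.5, 0.7], [-0.4, 3.3], [-2.8, -0.7], [-4.1, -0.3], [-0.7, 1.2], [-1.2, -0.6]]
[[0.1, 1.9], [0.1, -1.1], [-0.2, -0.2], [0.5, 0.2], [-0.5, -0.5], [-1.9, 0.5], [0.1, -0.2]]
[0.1, 1.1, 0.2]
0.5 [ 0.696  -0.2301 -0.0656  0.1857  0.0183 -0.0247  0.0335  0.2924  0.0212
  0.0198] lens [ 0.6461 -0.2268  0.1857]
1 [ 0.6961 -0.2301 -0.0672  0.1859  0.018  -0.0248  0.0333  0.2923  0.0211
  0.0199] lens [ 0.6462 -0.2267  0.1859]
[[-0.8, 0.2], [0.9, -0.8], [-0.0, -1.1], [-1.5, 0.1], [0.1, 0.4], [-1.6, 1.5], [0.2, 1.1], [-1.7, 1.3], [-0.3, 0.2], [-0.6, 0.7]]
[[0.5, -0.5], [-1.3, 0.2], [-2.6, -2.6], [1.4, -2.5], [3.4, 0.1], [-0.5, 2.9], [-2.7, -1.0], [-4.0, -0.6], [-0.6, 0.8], [-1.1, -0.6]]
[[-0.2, 2.0], [0.1, -1.0], [0.3, -0.2], [1.4, 0.2], [-0.3, -0.2], [-1.8, 0.5], [0.4, -0.0]]
[0.0, 1.2, -0.1]
2 [ 0.6962 -0.2303 -0.0696  0.1859  0.0178 -0.0249  0.0331  0.2922  0.0209
  0.0202] lens [ 0.6463 -0.2268  0.1859]
```

```bash
python3 - <<'E'
import cv2
a=cv2.imread("pics/i_wrist.png")[250:410,250:385]; cv2.imwrite("pics/i3.png",cv2.resize(a,None,fx=4,fy=3.7,interpolation=cv2.INTER_CUBIC))
E
```

```text
(no output)
```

View pics/i3.png

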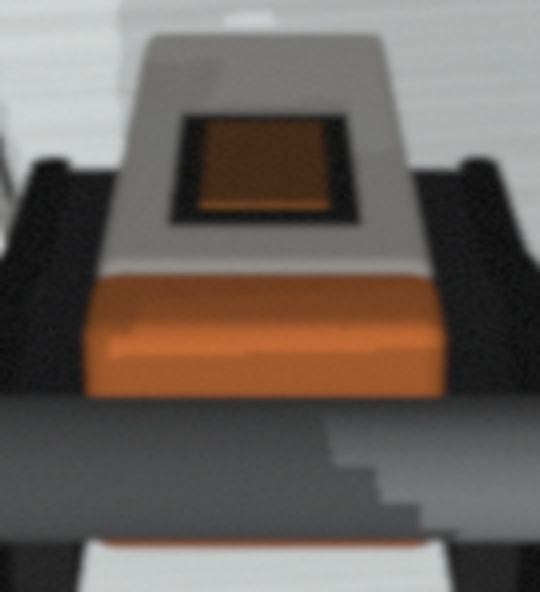

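```bash
cat > cart.py <<'E'
from plan import *
from scipy.optimize import least_squares
# wrist camera in tool frame
def fitcart(u,P):
    p,r,s=cur(); K,rv,t=cal("wrist")
    Rm=cv2.Rodrigues(rv)[0]; 
    Rt=Rm@r.as_matrix(); tt=Rm@p+t
    f=lambda v:(proj((K,cv2.Rodrigues(Rt)[0].ravel(),tt),(R.from_rotvec(v[3:])*R.from_euler('x',np.pi)).apply(P)+v[:3])-u).ravel()
    o=least_squares(f,[0,0,.057,0,0,0],loss='soft_l1'); return o.x,f(o.x).reshape(-1,2)
E
python3 - <<'E'
from cart import *
w=lambda p:(np.array(p)+.5)/[4,3.7]-.5+[250,250]
u=np.array([w(p) for p in [(146,36),(385,36),(98,275),(434,275),(86,325),(446,325),(183,115),(347,115),(358,223),(170,223)]])
x=.012
# image left = tool -y? dock +y was image left; dock +y = tool -y; cart y=+ -> left
P=np.array([(x,.015,0),(x,-.015,0),(x,.015,.068),(x,-.015,.068),(x,.015,.08),(x,-.015,.08)]+[(x,.0095,.0315),(x,-.0095,.0315),(x,-.0095,.0605),(x,.0095,.0605)])
v,e=fitcart(u,P);print(v,e.round(1).tolist())
v,e=fitcart(u[:6],P[:6]);print(v,e.round(1).tolist())
np.save("incart.npy",v)
E
```

```text
[-0.0027 -0.0008  0.0603  0.0005 -0.0062  0.0009] [[0.5, -0.8], [-0.6, -0.8], [0.3, -3.3], [-0.4, -3.3], [0.0, -0.0], [-0.1, -0.0], [-0.9, 1.3], [1.1, 1.3], [2.1, 1.5], [-1.3, 1.5]]
[-0.0029 -0.0007  0.0595  0.0002 -0.0098  0.0008] [[0.5, 0.2], [-0.4, 0.2], [0.1, -2.3], [-0.2, -2.3], [-0.2, 1.1], [0.2, 1.1]]
```

```bash
python3 - <<'E'
from plan import *
p,r,s=cur(); print(p,yawof(r))
for q in [(.515,-.12,.29),(.5153,-.2182,.1975)]: print(rel((p,r),(q,down(-.066))))
E
```

```text
[ 0.62   -0.0773  0.2996] -0.06651790448529525
([-0.001, 0.0, -0.001], [-0.1019, 0.0496, 0.0095])
([-0.001, 0.0, -0.001], [-0.0951, 0.1476, 0.1019])
```

Call:
{"method": "step_arm", "body": {"plan": [[[0,0,0],[-0.03,0.005,0.002],255],[[0,0,0],[-0.07,0.015,0.005],255],[[0,0,0],[-0.095,0.035,0.01],255],[[0,0,0],[-0.097,0.07,0.03],255],[[0,0,0],[-0.095,0.1,0.06],255],[[0,0,0],[-0.095,0.125,0.085],255],[[0,0,0],[-0.095,0.14,0.098],255],[[0,0,0],[-0.095,0.146,0.102],255],[[0,0,0],[-0.095,0.146,0.102],255],[[0,0,0],[-0.095,0.146,0.102],255]]}}

```text
time: 15.55
position: [0.5159, -0.2177, 0.1987]
tool_rot: [3.139, -0.107, 0.003]
ft_force: [0.3, 0.2, -0.6]
grip_width: 0.343
```

```bash
python3 - <<'E'
from plan import *
for i in range(4):
    p,r,s=cur(); print(p,r.as_rotvec(),yawof(r),s['grip_width'],s['ft_force'])
    n=("scene","side","wrist","scene")[i]
    im=ctrl.get_image(n)[:,:,::-1]; cv2.imwrite(f"pics/j_{n}.png",im)
    if n=="scene": a=im[120:300,150:350];k=3.2
    elif n=="side": a=im[200:380,320:520];k=3.2
    else: continue
    cv2.imwrite(f"pics/j2_{n}.png",cv2.resize(a,None,fx=k,fy=k,interpolation=cv2.INTER_CUBIC))
E
```

```text
[ 0.5159 -0.2177  0.1987] [ 3.1394 -0.1074  0.0027] -0.0683631209360262 0.3427168261593781 [ 0.2651  0.1875 -0.6469]
[ 0.5158 -0.2178  0.1986] [ 3.1393 -0.1075  0.0025] -0.0684785359727352 0.34695571104970563 [-0.3827 -0.2227 -2.0565]
[ 0.5157 -0.218   0.1985] [ 3.1392 -0.1078  0.0022] -0.06867143329826636 0.3434578857122742 [ 0.2881  1.0294 -1.0287]
[ 0.5155 -0.2182  0.1983] [ 3.1392 -0.1083  0.0018] -0.06900119364971068 0.34418287145428694 [ 0.2644 -0.1509 -1.4482]
```

View pics/j2_scene.png

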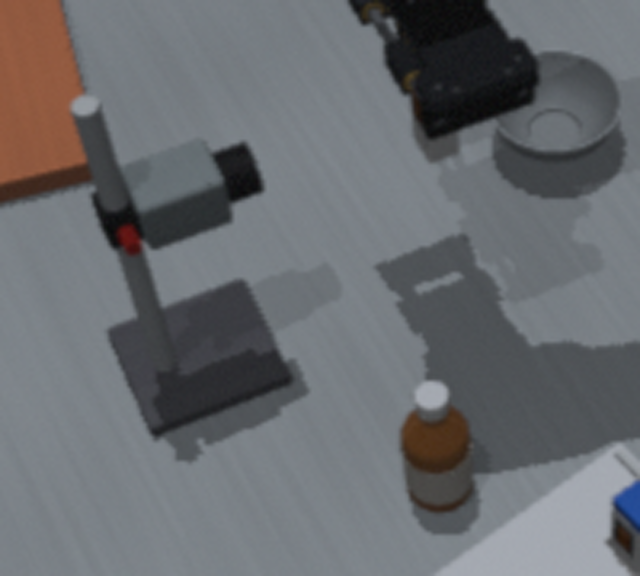

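View pics/j2_side.png

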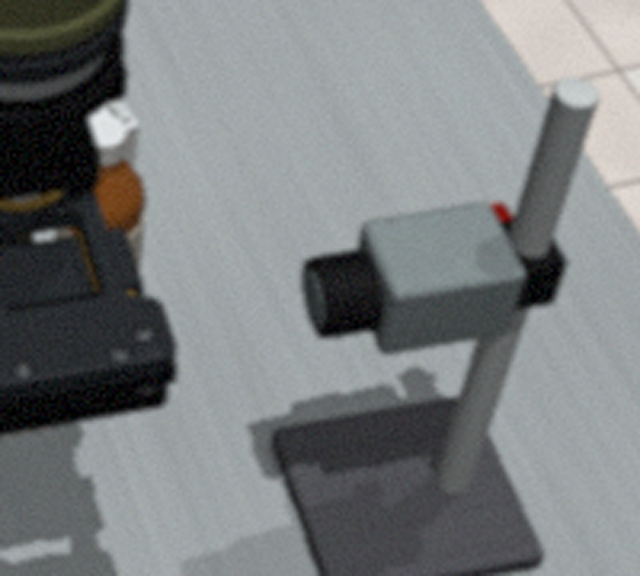

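View pics/j_wrist.png

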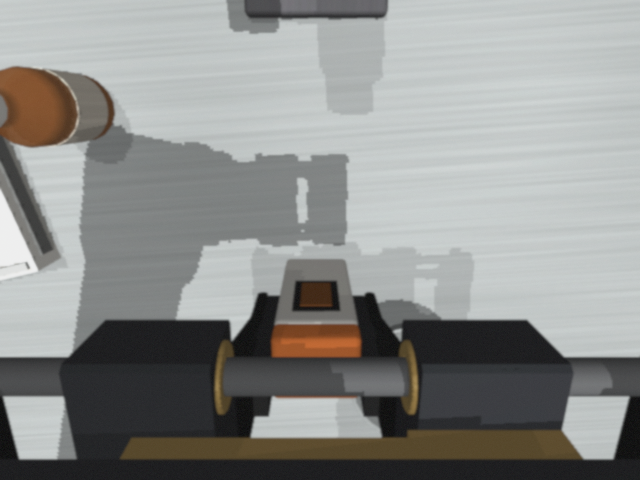

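```bash
python3 - <<'E'
from cart import *
from fitc2 import S,D,T
im=cv2.imread("pics/j_wrist.png")[250:410,250:385]; cv2.imwrite("pics/j3.png",cv2.resize(im,None,fx=4,fy=3.7,interpolation=cv2.INTER_CUBIC))
w=lambda p:(np.array(p)+.5)/[4,3.7]-.5+[250,250]
u=np.array([w(p) for p in [(146,36),(385,36),(86,325),(446,325),(100,545),(428,545),(264.5,169)]])
x=.012
P=np.array([(x,.015,0),(x,-.015,0),(x,.015,.08),(x,-.015,.08),(-x,.015,.08),(-x,-.015,.08),(x,0,.046)])
p,r,s=cur(); K,rv,t=cal("wrist");Rm=cv2.Rodrigues(rv)[0];Rt=Rm@r.as_matrix();tt=Rm@p+t;Rv=cv2.Rodrigues(Rt)[0].ravel()
pr=lambda v:proj((K,Rv,tt),R.from_euler('x',np.pi).apply(P)+v)
f=lambda v:(pr(v)-u).ravel()[[0,1,2,3,4,5,6,7,9,11,12,13]]
o=least_squares(f,[0,0,.057]);print(o.x);print((pr(o.x)-u).round(1).tolist())
for v in([-.001,0,.058],[0,0,.0566]): print((pr(np.array(v))-u).round(1).tolist())
# scene overlay
for n,C in(("scene",S),):
    im=cv2.imread(f"pics/j_{n}.png")[120:200,250:350];im=cv2.resize(im,None,fx=6,fy=6,interpolation=cv2.INTER_CUBIC);cv2.imwrite("pics/j4raw.png",im)
    for v,col in(([-.0028,0,.0597],(0,255,0)),([0,0,.0566],(0,0,255))):
        B=np.array([(a,b,c) for c in(0,.08) for a,b in((-x,-.015),(x,-.015),(x,.015),(-x,.015))])
        q=proj(C,r.apply(R.from_euler('x',np.pi).apply(B)+v)+p);q=((q-[250,120]+.5)*6-.5).astype(int)
        for i in range(4):
            for a,b in((i,(i+1)%4),(i,i+4)): cv2.line(im,tuple(map(int,q[a])),tuple(map(int,q[b])),col,1)
    cv2.imwrite("pics/j4.png",im)
E
```

```text
0.01 [ 0.6956 -0.2308 -0.0636  0.1834  0.0187 -0.0244  0.0342  0.2927] lens [ 0.6457 -0.2276  0.1834]
[[-1.0, 0.1], [0.7, -1.0], [-0.1, -1.3], [-1.5, -0.1], [-0.1, -0.0], [-2.0, 1.2], [0.3, 1.2], [-1.8, 1.6], [-0.1, 0.5], [-0.5, 0.2]]
[[0.8, -0.3], [-0.9, 0.7], [-2.4, -2.2], [1.5, -2.3], [3.8, 1.2], [0.2, 3.8], [-2.9, -0.9], [-3.9, -0.6], [-0.9, 2.4], [-1.2, -0.4]]
[[0.7, 2.0], [0.6, -1.0], [-0.1, 0.1], [0.6, -0.4], [2.3, -0.2], [-5.0, 0.2], [-3.4, 0.4]]
[-0.4, 0.1, -0.0]
0.5 [ 0.6958 -0.2305 -0.0667  0.1843  0.0183 -0.0246  0.0337  0.2926] lens [ 0.6459 -0.2272  0.1843]
1 [ 0.696  -0.2304 -0.0697  0.1848  0.0181 -0.0248  0.0334  0.2925] lens [ 0.6461 -0.2269  0.1848]
[[-0.8, -0.0], [1.0, -0.9], [-0.1, -1.1], [-1.6, -0.1], [-0.1, -0.3], [-1.8, 0.8], [0.2, 1.0], [-1.8, 1.2], [-0.2, 0.4], [-0.6, 0.4]]
[[0.5, -0.2], [-1.4, 0.4], [-2.5, -2.5], [1.6, -2.3], [3.7, 0.3], [-0.0, 3.1], [-2.7, -1.8], [-4.0, -1.3], [-0.7, 1.4], [-1.0, -0.4]]
[[0.0, 2.0], [0.7, -1.0], [0.2, -0.0], [1.6, -0.2], [2.9, 0.2], [-4.9, 0.1], [-2.8, 0.6]]
[-0.5, 0.4, -0.3]
2 [ 0.6962 -0.2304 -0.0732  0.1853  0.0178 -0.0249  0.033   0.2924] lens [ 0.6463 -0.2268  0.1853]
[-0.0035 -0.0008  0.0626]
[[0.8, -0.8], [-0.9, -0.8], [0.7, 0.0], [-0.9, -0.0], [-0.6, 0.4], [1.5, 0.3], [0.3, 0.4]]
[[1.7, -2.3], [1.4, -2.3], [1.5, 0.6], [3.1, 0.5], [0.2, 3.0], [5.3, 2.9], [2.2, -0.4]]
[[1.5, -3.2], [1.6, -3.3], [1.0, 0.1], [3.7, 0.0], [-0.3, 3.2], [5.8, 3.1], [2.2, -1.2]]
```

View pics/j4.png

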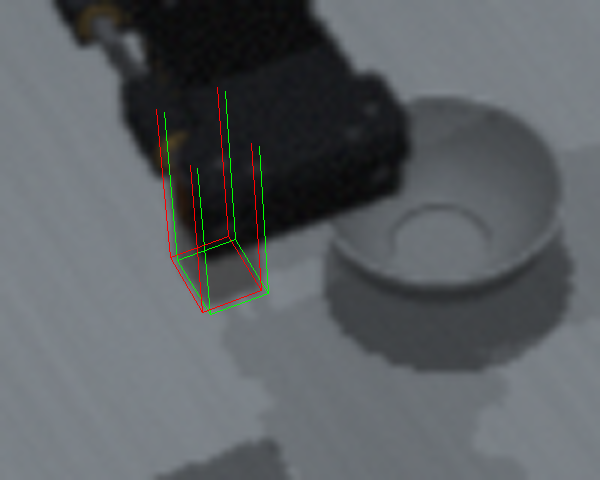

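View pics/j4raw.png

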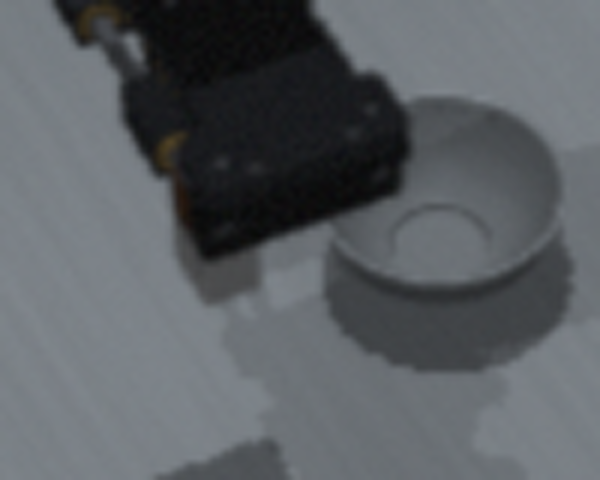

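View pics/j3.png

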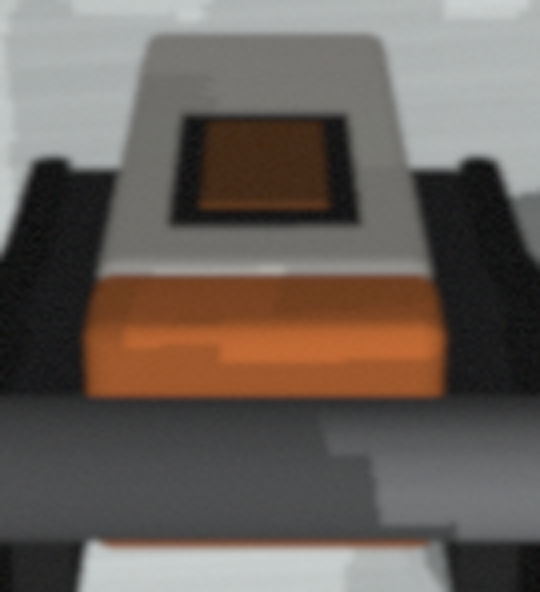

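Call:
{"method": "step_arm", "body": {"plan": [[[0,0,0],[0,0.0005,-0.001],255],[[0,0,0],[0,0.0005,-0.001],255],[[0,0,0],[0,0.0005,-0.001],255],[[0,0,0],[0,0.0005,-0.001],255],[[0,0,0],[0,0.0005,-0.001],255],[[0,0,0],[0,0.0005,-0.001],255],[[0,0,0],[0,0.0005,-0.001],255],[[0,0,0],[0,0.0005,-0.001],255],[[0,0,0],[0,0.0005,-0.001],255],[[0,0,0],[0,0.0005,-0.001],255]]}}

```text
time: 17.0
position: [0.5149, -0.2194, 0.1986]
tool_rot: [3.14, -0.11, 0.0]
ft_force: [-0.6, 0.4, -0.4]
grip_width: 0.345
```

```bash
python3 - <<'E'
from plan import *
p,r,s=cur(); print(s['time'],p,r.as_matrix()[:,2],yawof(r),s['grip_width'],np.abs(s['qd']).max())
for n in("scene","wrist"):
    im=ctrl.get_image(n)[:,:,::-1]; cv2.imwrite(f"pics/k_{n}.png",im)
p,r,s=cur(); print(s['time'],p,yawof(r),np.abs(s['qd']).max())
v=np.array([-.0015,-.0005,.0585]); w=v+[.012,0,-.046]
W=r.apply(w)+p; yaw=-.067; L=np.array([.6461,-.2268,.1857]); d=W-L
c,n=np.cos(yaw),np.sin(yaw); print("window in lens frame",c*d[0]+n*d[1],-n*d[0]+c*d[1],d[2])
E
```

```text
17.0 [ 0.5149 -0.2194  0.1986] [ 0.     -0.0001 -1.    ] -0.07019627033936295 0.34516445368116466 0.0008986930493795719
17.1 [ 0.5149 -0.2194  0.1985] -0.07008945378409887 0.003215561215793195
window in lens frame -0.12086791391588214 -0.0008897286278844278 0.00033778212787274886
```

View pics/k_scene.png

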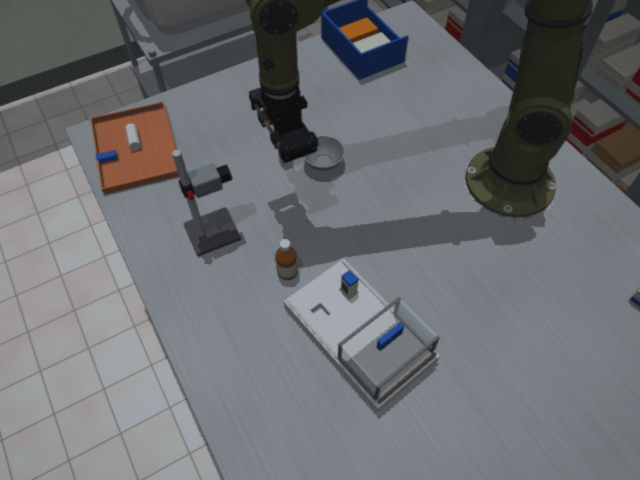

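View pics/k_wrist.png

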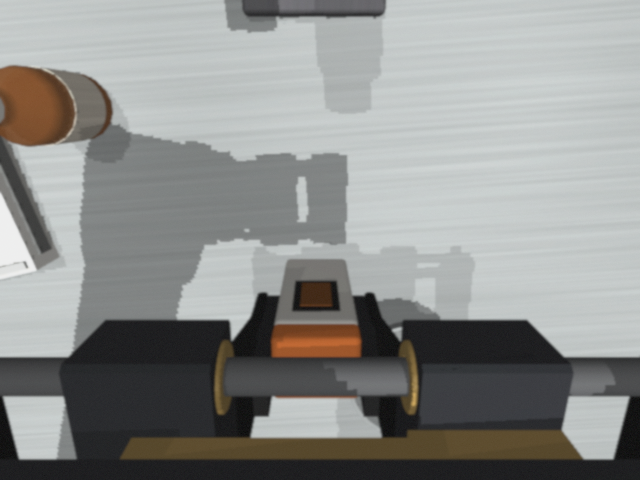

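```bash
python3 -c "
from bench import ctrl; print(ctrl.close_job())"
```

```text
the job is handed in; nothing more can be done
None
```

I slid the hood open to its stop, lifted the orange-capped cartridge out, and handed the job in at about 17 s with the cartridge held upright in front of the inspection camera lens.

- **Hood:** I gripped the fin and pulled until the wrist force rose to about 20 N. The stop position also matched the side and wrist pictures, and the last scene picture shows the hood still open.
- **Cartridge position:** I estimate the window's centre at (-120.9, -0.9, +0.3) mm in the lens frame; the target is (-120, 0, 0). The window face is within about 0.005 rad of square to the lens. The tool is vertical and the arm is practically at rest. The gripper opening is steady at about 30 mm, the cartridge's width.
- **Other things:** In the last scene picture the blue-capped cartridge is in its socket, and the bottle, bowl and camera are where they were.

**Disagreements:**
- **Grip offset:** The wrist picture and the arm's position at the grasp disagreed by about 3 mm in x and 3 to 6 mm in height on where the cartridge sits in the gripper. I used values in between, so the window position is uncertain by about 2 mm (up to 4 mm in height).
- **Camera head:** Its corners in the side view fitted up to 4 pixels off. All three camera views still put the lens within about 1 mm of the same place.
- **Final view:** At the end the gripper hid most of the cartridge from the scene and side cameras. The final position therefore rests mainly on the wrist camera and the arm's own position reading.

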